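# Square up and clamp the flat-edged lens

### The arm

A 7-joint arm with a two-finger parallel gripper is mounted at the origin on the work surface. World frame = base frame: x ahead of the robot, y to its left, z up, the work surface at z = 0. Lengths are in mm, angles in rad, forces in N, time in s.
With the tool pointing down it reaches from about 400 to 875 mm from the base axis. Payload 6.5 kg.
Tool frame: the origin (TCP) lies on the mounting face of the last link; the fingertips stand 166 mm ahead of it and the grasp point (between the pads) lies 147 mm ahead of it; y points along the fingers, x is the direction in which the jaws open and shut, and the axes are right-handed (so a half turn about y gives the same grasp; the last joint's range is limited). The gripper opens to 88 mm and grips with 3 to 60 N. Pads are 18 mm wide; open, the fingers measure 123 mm over their backs; the gripper's body (75 mm by 187 mm) begins 45 mm behind the grasp point.
Start: joints at [1.218, 0.536, -0.004, 1.538, 0.003, 1.067, -0.071], TCP at [183.875, -623.442, 404.716] pointing down, gripper open.
Joint ranges: [-2.7, 2.7], [-0.37, 2.16], [-1.27, 1.26], [0.24, 2.4], [-1.31, 4.45], [0.19, 1.91], [-2.76, 2.76]. Speed limits (rad/s): [2.39, 2.39, 3.14, 3.14, 3.14, 3.14, 3.14].

### API

Orientations are given as a 3x3 rotation matrix whose columns are the frame's x, y, z axes.
In Python, from station import ctrl, capture, silhouettes gives the robot as it stands.
- The arm moves only by the shell command python3 -m creep 'ROWS' [FORCE]. ROWS is JSON, a list of rows, each a list of 3 entries, a list of its own where there are three numbers: the shift along the tool's x, y, z in mm, then the turn, a rotation vector about the tool's x, y, z in rad, then the finger opening in mm, from 0 to 88.1. In form: [[[tx, ty, tz], [rx, ry, rz], jaw], ...]. A call has 1 to 20 rows; each row is the pose to reach, as a shift and turn from the pose measured when the call began, along the tool's axes at that moment; what a row does not reach only later rows make up. A row lasts 1/8 s, in which the tool goes at most 62.5 mm and 10.7 degrees, less where a joint would pass 70% of its speed; a pose out of reach is approached as far as the arm can. A call with a gripper value outside its range is refused whole. The fingers move at their own pace and stop on an object; FORCE is the grip in N (left out, the last holds). Time passes only in rows, so rows that repeat a pose let the fingers close. It gives the time, the measured TCP pose, the force and the opening at its end, in the units of the state.
- ctrl.sense(): the state, without advancing time (a new reading comes with each control period).
- capture(name): name is "scene" or "top"; returns a dict with "pixels" (384x512x3 uint8, blue, green, red), "intrinsics" (3x3 intrinsics, pixels), "dist_coeffs" ([k1, k2, p1, p2, k3] as OpenCV has them; the pictures are not rectified), "R" (3x3) and "t" (3): a world point X has camera coordinates R X + t. Camera axes: x right, y down, z forward; pixel columns grow to the right and rows downward; lengths in mm; the calibration is good to about 2 mm. A picture is of the moment at which its call begins. There is no depth.
- ctrl.sign_off(): hands the job in, once; it reports no verdict.
Trained networks look in a picture, given as the dict that the camera call returned (one of the last four; its "shot" number tells which), for a name from the list of things; names that differ only in an ending like _2 or _b are one class to them, and where a whole thing is asked for, a point or a joint stands for the part that bears it (a point fixed in the world has none). Each returns a list of dicts, best first, with "conf" (0 to 1); they miss things now and then, are a little off and sometimes report something else, mostly with a low value. They report only what shows in the picture. A call takes as long as a camera call. They do not tell look-alikes from the thing itself.
- silhouettes(picture, thing): "mask" (384x512 bool, what is visible of it) and "rect" ([left, top, width, height] in pixels, round what is visible of it).
The state is a dict: "time": time; "joint_positions": joint angles; "qvel": joint speeds; "tau": joint torques, N m; "tcp_pos": TCP position; "tcp_rot": TCP orientation; "ft_force": force on the tool from outside, world axes, zero at the start; "moment": the same for the moment, N m; "finger_gap": finger opening in mm.
Only numpy, scipy, OpenCV 4.12 (cv2) and the standard library are available. Lean on these libraries where they do the work, as an engineer would, in place of code of your own. Each camera call takes 0.05 s, during which the arm holds its last target. There are 200 camera calls.

### The job

The flat-edged magnifying lens lies loose and turned askew in the little science-project lens holder on the counter. Turn it with a fingertip on its peg until its flat edge lies flush against the metal bar, with the clamp still drawn back, then slide the clamp forward by its upright fin until it bears firmly on the lens rim, so that the lens stays gripped between clamp and bar with a few newtons when you let go. Go gently, the lens cracks under a hard push, and leave the other things on the counter where they are.

Things in the scene. Friction and masses are not known exactly. Their poses are not given: they have to be found in the camera images.
- holder: Plywood lens holder fixed to the counter, plate 200 x 116 x 10 mm. Origin on the counter under the centre of a properly seated lens; x points from clamp to bar, z up. Plate spans x -152 to +48 mm, y +-58, top at z 10. Two side rails (inner faces y +-41.8 mm, x -52 to +8, tops at z 16) keep the lens between them with 1.8 mm play each side.
- bar: Fixed aluminium alignment bar across the front of the holder, 12 x 90 x 8 mm, its top 18 mm above the counter. Origin 10 mm above the holder's origin, same axes; its straight face towards the lens lies at x = +32.4 mm (the bar spans x = 32.4 to 44.4, y = -45 to +45).
- lens: Loose 70 g lens, smooth black plastic rim: disc of radius 40 mm, 8 mm thick, one flat edge 47 mm long at x +32.4 mm. Origin: disc centre, underside (10 mm above the counter); x points square out of the flat. Starts turned 0.7 to 1.8 rad counter-clockwise (from above). Seated: straight above the holder's origin, x along the holder's x. Cracks if pressed on bar or clamp above 20 N.
- peg (a point): Centre of the top of the upright finger peg on the lens rim: diameter 10 mm, standing 16 mm above the rim's top (peg top 34 mm above the counter). It is 32 mm from the lens's centre, opposite the flat, at lens x = -32 mm. It may be pushed from any side or pinched.
- clamp (a joint): Travel of the grey sliding clamp in m: 0 drawn back, growing towards the bar, at most 0.026; starts at 0 to 0.004. It runs on the holder's centre line, stays where left (no spring) and takes about 6 N to move. Nose 42 mm wide, top 18 mm above the counter, front face at holder x = -60 mm + travel, so it meets the rim of a seated lens at about 0.020.
- clamp_handle (a point): Centre of the top of the clamp's upright fin, 52 mm above the counter, at holder x = -118 mm + travel. The fin is 12 mm thick along the holder's x, 36 mm wide along y and stands 34 mm above the low nose; its back face is 6 mm behind this point and is free to be pushed, or the fin can be pinched.
- mug: Green ceramic mug, radius 40 mm, 95 mm tall, near the holder; bystander. Origin under its centre.
- pen_cup: Stainless steel pen cup, radius 36 mm, 100 mm tall, with two highlighters and a pencil standing up to 160 mm; bystander. Origin under its centre.
- stapler: White plastic stapler, 30 x 130 x 52 mm, lying along its y beyond the bar; bystander. Origin under its centre.
- pencil_case: Blue plastic pencil case with clip-on lid, 79 x 204 x 37 mm, long along its y; bystander. Origin under its centre.
There are look-alikes about, which are no part of the job. Several things have the shape of the lens; the one meant has the colours described above.

How it is judged (in metres and radians):
On the way, in this order (a step that is already met when the one before it is completed fails the run):
1. the lens is turned so that its flat lies flush against the bar, clamp still drawn back (angle between the x axis of lens and the x axis of holder, either way round below 0.05 rad and x of lens in the frame of holder above -0.0015 m and value of joint clamp below 0.012 m), for 0.2 s.
2. the clamp is slid up to bear on the lens (contact force between clamp and lens above 2.5 N and value of joint clamp above 0.017 m), for 0.2 s.
At the end, for the whole second after the job is handed in: The lens lies flat in the holder, its flat against the bar (within 1.5 mm and 0.05 rad), at rest, and the released clamp grips it: clamp and bar each press on the rim with more than 2.5 N (all of step 2 and angle between the x axis of lens and the x axis of holder, either way round below 0.05 rad and x of lens in the frame of holder above -0.0015 m and angle between lens's own z axis and vertical below 0.06 rad and contact force between bar and lens above 2.5 N and linear speed of lens below 0.01 m/s); the robot touches nothing.
It fails at once if the lens is pressed against the bar with more than 20 N (contact force between bar and lens above 20 N).
It fails at once if the clamp presses the lens with more than 20 N (contact force between clamp and lens above 20 N).
It fails at once if the lens is pressed against the holder, its bar and its clamp with more than 40 N in all (contact force between holder and lens above 40 N).
It fails at once if a bystander is moved more than 15 mm (distance of any of mug, pen_cup, stapler, pencil_case from where it was at the start of the episode above 0.015 m).
It also fails if it takes over 67 s, if anything falls off the work surface, if the arm or the gripper's body presses on something with over 40 N, if the wrist force passes 120 N, or if a joint passes its speed limit or range.

## Working session

There is one attempt and no reset: what is moved stays moved. The work goes in short steps, Python scripts to look and compute and a shell command to move; the robot and the scene stay as the last step left them, time stands still between calls to the robot, and variables do not carry over. Pictures are saved under pics/ and viewed, about 8 in all and at most 12, crops included, and the job is handed in when it is done.

```bash
ls; mkdir -p pics; python3 - <<'E'
from station import ctrl,capture,silhouettes
import cv2,numpy as np
s=ctrl.sense(); print(s['time'],s['tcp_pos'],np.round(s['tcp_rot'],3).tolist(),s['finger_gap'])
for n in('scene','top'):
    p=capture(n); cv2.imwrite(f'pics/{n}0.png',p['pixels'])
    print(n,p['intrinsics'],p['dist_coeffs'],p['R'],p['t'])
    for th in('holder','bar','lens','peg','clamp','clamp_handle','mug','pen_cup','stapler','pencil_case'):
        for d in silhouettes(p,th): print(th,round(d['conf'],2),d['rect'])
E
```

```text
pics
0.0 [ 183.83655137 -623.12444042  403.86571933] [[0.283, -0.001, 0.959], [-0.959, 0.002, 0.283], [-0.002, -1.0, -0.0]] 87.80747706707096
scene [[347.60168379   0.         257.38398083]
 [  0.         347.60168379 188.22773452]
 [  0.           0.           1.        ]] [-0.09631033  0.          0.          0.          0.        ] [[ 0.50892697  0.86049948 -0.02310814]
 [ 0.43087431 -0.27788893 -0.85855988]
 [-0.74521183  0.42698758 -0.51219229]] [-302.36786417 -227.99783569 1368.88233478]
holder 0.9 [214.6, 167.4, 60.6, 48.2]
bar 0.7 [240.0, 202.9, 30.6, 7.1]
lens 0.95 [237.9, 191.7, 25.7, 15.3]
lens 0.77 [322.9, 212.4, 29.2, 24.8]
lens 0.53 [259.7, 161.9, 32.0, 16.2]
peg 0.86 [321.5, 214.8, 34.5, 27.5]
peg 0.84 [263.1, 162.7, 24.3, 13.6]
peg 0.7 [233.7, 187.6, 28.3, 19.7]
clamp 0.88 [230.9, 165.4, 15.3, 26.6]
clamp_handle 0.69 [225.8, 165.6, 24.7, 29.5]
pen_cup 0.84 [171.3, 160.4, 37.8, 74.8]
stapler 0.9 [232.1, 210.7, 56.6, 30.8]
pencil_case 0.77 [89.1, 193.9, 89.8, 44.1]
top [[463.7513442    0.         254.12653818]
 [  0.         463.7513442  184.73456049]
 [  0.           0
[... 230 characters left out ...]
716 1245.68869971]
holder 0.71 [221.8, 177.7, 56.6, 77.6]
bar 0.44 [240.3, 177.9, 33.1, 10.1]
bar 0.31 [221.4, 179.0, 58.4, 76.2]
bar 0.2 [240.3, 184.0, 27.4, 28.8]
lens 0.96 [185.6, 227.5, 29.1, 27.7]
lens 0.95 [243.4, 186.2, 25.9, 28.2]
lens 0.83 [201.2, 107.8, 27.6, 31.3]
lens 0.46 [312.3, 209.5, 77.7, 43.0]
peg 0.78 [242.6, 184.6, 25.1, 32.4]
peg 0.73 [181.7, 227.6, 29.9, 29.7]
peg 0.71 [200.3, 112.9, 27.0, 22.6]
clamp 0.87 [239.9, 219.0, 20.0, 25.5]
clamp 0.68 [240.8, 184.8, 29.2, 30.8]
clamp_handle 0.58 [239.3, 218.5, 19.9, 27.1]
mug 0.79 [172.4, 151.0, 44.0, 35.7]
pen_cup 0.63 [297.2, 179.3, 33.4, 33.7]
stapler 0.6 [249.0, 148.3, 45.2, 18.6]
pencil_case 0.72 [311.3, 211.2, 78.0, 38.8]
```

```bash
python3 - <<'E'
import cv2,numpy as np
a=cv2.imread('pics/top0.png')[90:290,150:410]; cv2.imwrite('pics/t1.png',cv2.resize(a,None,fx=3,fy=3,interpolation=2))
E
```

```text
(no output)
```

View pics/t1.png

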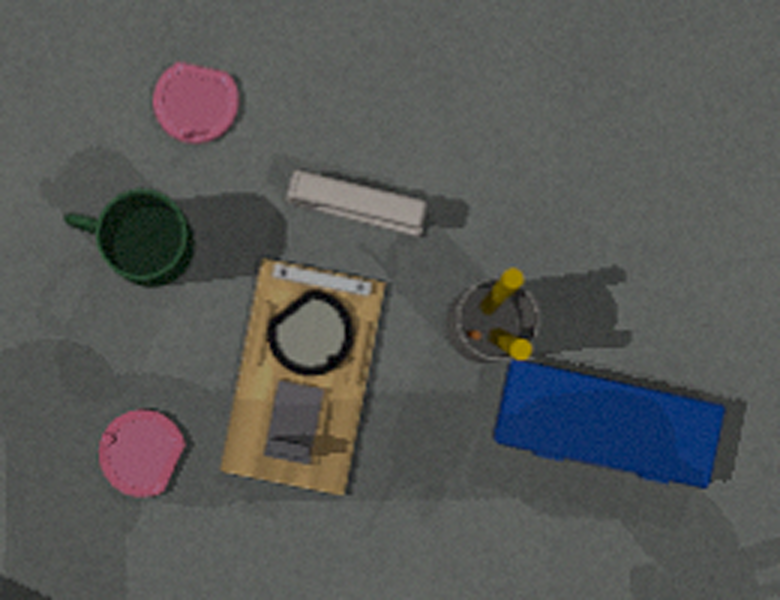

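View pics/scene0.png

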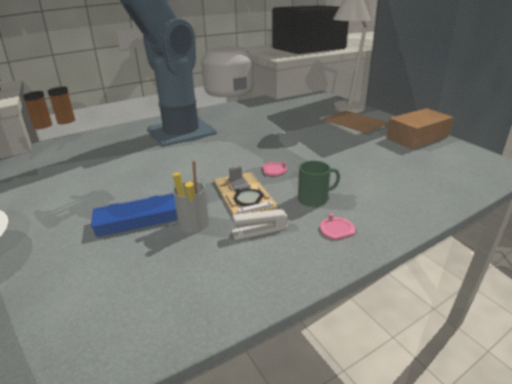

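```bash
cat > h.py <<'E'
from station import ctrl,capture,silhouettes
import cv2,numpy as np
def unproj(p,uv,z):
    uv=np.asarray(uv,float).reshape(-1,1,2)
    n=cv2.undistortPoints(uv,np.array(p['intrinsics']),np.array(p['dist_coeffs'])).reshape(-1,2)
    R=np.array(p['R']);t=np.array(p['t']);c=-R.T@t
    d=np.c_[n,np.ones(len(n))]@R
    return c+d*((z-c[2])/d[:,2])[:,None]
def proj(p,X):
    R=np.array(p['R'])
    return cv2.projectPoints(np.asarray(X,float).reshape(-1,1,3),cv2.Rodrigues(R)[0],np.array(p['t'],float),np.array(p['intrinsics']),np.array(p['dist_coeffs']))[0].reshape(-1,2)
def warp(p,x0,x1,y0,y1,z,k=4):
    # orthophoto: row up=+x, col right=-y ; k px/mm^-1
    xs=np.arange(x1,x0,-1/k);ys=np.arange(y1,y0,-1/k)
    X,Y=np.meshgrid(xs,ys,indexing='ij')
    uv=proj(p,np.c_[X.ravel(),Y.ravel(),np.full(X.size,z)]).reshape(*X.shape,2).astype(np.float32)
    return cv2.remap(p['pixels'],uv[...,0],uv[...,1],cv2.INTER_CUBIC)
E
python3 - <<'E'
from h import *
p=capture('top')
i=p['pixels'].astype(int); b,g,r=i[...,0],i[...,1],i[...,2]
m=((r-b)>35).astype(np.uint8); m[:170]=0;m[260:]=0;m[:,:215]=0;m[:,285:]=0
m=cv2.morphologyEx(m,cv2.MORPH_OPEN,np.ones((2,2)))
ys,xs=np.nonzero(m); w=unproj(p,np.c_[xs,ys],10)[:,:2]
rect=cv2.minAreaRect(w.astype(np.float32)); print(rect); c=cv2.boxPoints(rect);print(c)
# sub-pixel: upsampled orthophoto
print(unproj(p,[[150+263/3,90+258/3],[150+387/3,90+282/3],[150+348/3,90+494/3],[150+222/3,90+470/3]],10))
sc=silhouettes(p,'holder')
c0=w.mean(0);o=warp(p,c0[0]-110,c0[0]+110,c0[1]-90,c0[1]+90,18,3)
print('ortho origin x1,y1',c0+[110,90])
cv2.imwrite('pics/o1.png',o)
E
```

```text
((551.0633544921875, -20.766220092773438), (116.14214324951172, 198.18951416015625), 80.97078704833984)
[[444.08298  -62.565964]
 [639.8166   -93.66943 ]
 [658.0437    21.033524]
 [462.31012   52.136993]]
[[661.69296519  21.2069975   10.        ]
 [643.05499729 -94.0317622   10.        ]
 [447.10866543 -63.6894491   10.        ]
 [465.52190515  52.43595228  10.        ]]
ortho origin x1,y1 [647.52992503  71.9560154 ]
```

View pics/o1.png

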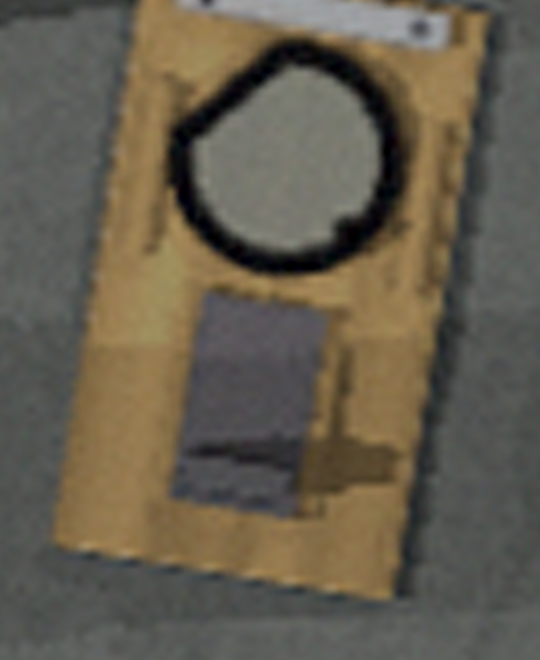

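```bash
python3 -m creep '[[[-60,0,72],[0,-0.1,0],40],[[-100,0,120],[0,-0.2,0],40],[[-140,0,168],[0,-0.3,0],40],[[-180,0,216],[0,-0.44,0],40],[[-220,0,264],[0,-0.44,0],40],[[-260,0,312],[0,-0.44,0],40],[[-300,0,360],[0,-0.44,0],40],[[-340,0,408],[0,-0.44,0],40],[[-380,0,456],[0,-0.44,0],40],[[-420,0,505],[0,-0.44,0],40],[[-444,0,536],[0,-0.44,0],40],[[-444,0,536],[0,-0.44,0],40],[[-444,0,536],[0,-0.44,0],40],[[-444,0,536],[0,-0.44,0],40]]' 4
python3 - <<'E'
from h import *
# refine lens fit from the saved first top picture
from scipy.optimize import minimize
p=capture('top'); s=ctrl.sense(); print(np.round(s['tcp_rot'],3).tolist())
p0=dict(p); p0['pixels']=cv2.imread('pics/top0.png')
K=4;x1,y1=670,80; o=warp(p0,430,x1,-110,y1,18,K).astype(float)
dark=(o.max(2)<70).astype(np.uint8)
n,l,st,ce=cv2.connectedComponentsWithStats(dark)
c=int(l[int((x1-560)*K) if 0 else 0,0])
# rim: largest dark comp within lens area
cand=[k for k in range(1,n) if abs(x1-ce[k][1]/K-597)<12 and abs(y1-ce[k][0]/K+24)<12]
k=max(cand,key=lambda k:st[k][4]); cn=max(cv2.findContours((l==k).astype(np.uint8),0,cv2.CHAIN_APPROX_NONE)[0],key=len)[:,0]
P=np.c_[x1-cn[:,1]/K,y1-cn[:,0]/K]
def f(q):
    d=P-q[:2]; r=40-np.hypot(*d.T); fl=32.4-d@[np.cos(q[2]),np.sin(q[2])]
    return np.minimum(np.abs(np.minimum(r,fl)),2).sum()
q=min((minimize(f,[597,-24,a],method='Nelder-Mead') for a in (.4,.7,1.)),key=lambda r:r.fun); print('lens',q.x,q.fun/len(P))
# bar: bright
br=((o.min(2)>140)).astype(np.uint8); 
n,l,st,ce=cv2.connectedComponentsWithStats(br)
for k in range(1,n):
    if st[k][4]>800:
        ys,xs=np.nonzero(l==k); r=cv2.minAreaRect(np.c_[x1-ys/K,y1-xs/K].astype(np.float32)); print('bright',r)
cv2.imwrite('pics/top2.png',cv2.resize(p['pixels'][130:280,180:340],None,fx=4,fy=4))
E
```

```text
time: 2.95
tcp_pos: [571.7, -48.0, 404.6]
tcp_rot: [[0.662, -0.001, 0.749], [-0.749, -0.001, 0.662], [0.0, -1.0, -0.001]]
ft_force: [0.5, -0.6, 0.4]
finger_gap: 39.9
[[0.662, -0.001, 0.749], [-0.749, -0.001, 0.662], [0.001, -1.0, -0.001]]
lens [595.17136135 -23.95944404   0.67283082] 0.5148022766172964
bright ((643.9508056640625, -32.54150390625), (67.11438751220703, 10.654709815979004), 80.32948303222656)
```

View pics/top2.png

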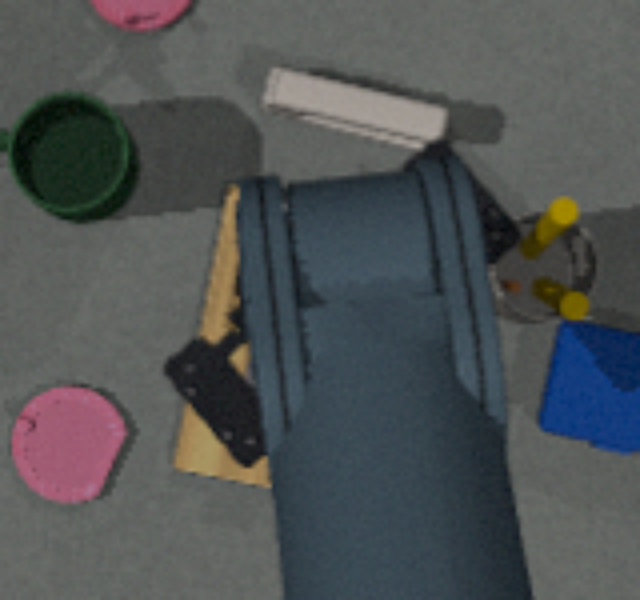

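```bash
python3 -m creep '[[[-2.7,0,1.5],[0,-0.18,0],40],[[-2.7,0,1.5],[0,-0.36,0],40],[[-2.7,0,1.5],[0,-0.54,0],40],[[-2.7,0,1.5],[0,-0.72,0],40],[[-2.7,0,1.5],[0,-0.9,0],40],[[-2.7,0,1.5],[0,-1.08,0],40],[[-2.7,0,1.5],[0,-1.26,0],40],[[-2.7,0,1.5],[0,-1.44,0],40],[[-2.7,0,1.5],[0,-1.55,0],40],[[-2.7,50,1.5],[0,-1.55,0],40],[[-2.7,100,1.5],[0,-1.55,0],40],[[-2.7,150,1.5],[0,-1.55,0],40],[[-2.7,188,1.5],[0,-1.55,0],40],[[-2.7,188,1.5],[0,-1.55,0],40],[[-2.7,188,1.5],[0,-1.55,0],40]]'
python3 - <<'E'
from h import *
s=ctrl.sense(); print(s['joint_positions'])
p=capture('scene'); 
e=proj(p,[[570.8,-44.4,34],[570.8,-44.4,18]]);print(e)
cv2.imwrite('pics/s3.png',cv2.resize(p['pixels'][130:250,170:330],None,fx=5,fy=5,interpolation=2))
E
```

```text
time: 4.88
tcp_pos: [571.5, -45.8, 218.2]
tcp_rot: [[0.764, 0.001, -0.646], [0.646, -0.001, 0.764], [0.0, -1.0, -0.002]]
ft_force: [0.1, 0.3, 1.1]
finger_gap: 39.9
[ 0.40050618  0.74076995 -0.54267413  1.82955635  0.55508346  0.72601999
  0.24996767]
[[237.89958511 188.64621738]
 [238.21468952 193.85744611]]
```

View pics/s3.png

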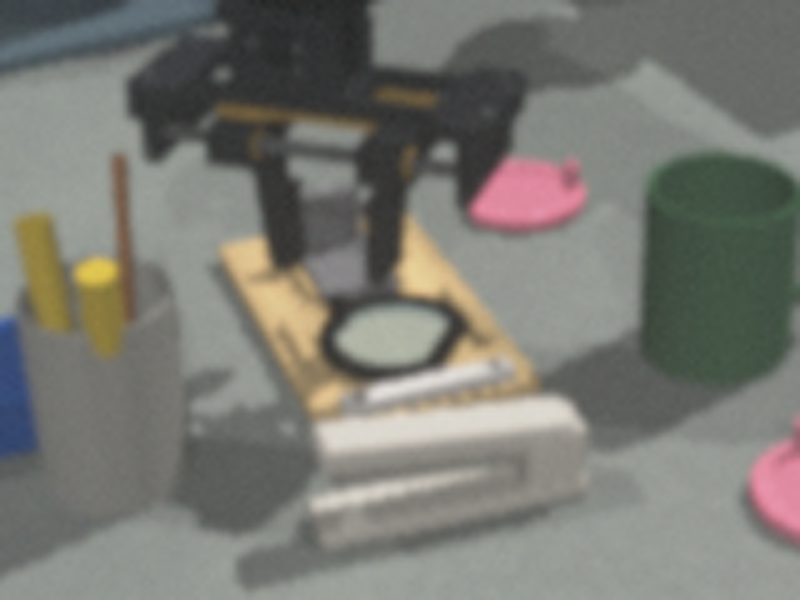

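```bash
python3 -m creep '[[[0,15,0],[0,0,0],40],[[0,30,0],[0,0,0],40],[[0,30,0],[0,0,0],40],[[0,30,0],[0,0,0],30],[[0,30,0],[0,0,0],22],[[0,30,0],[0,0,0],16],[[0,30,0],[0,0,0],12],[[0,30,0],[0,0,0],6],[[0,30,0],[0,0,0],6],[[0,30,0],[0,0,0],6],[[0,30,0],[0,0,0],6]]' 4
python3 - <<'E'
from h import *
p=capture('scene'); 
cv2.imwrite('pics/s4.png',cv2.resize(p['pixels'][150:225,195:295],None,fx=8,fy=8,interpolation=2))
E
```

```text
time: 6.3
tcp_pos: [571.8, -45.8, 188.6]
tcp_rot: [[0.764, 0.002, -0.646], [0.646, -0.002, 0.764], [0.001, -1.0, -0.003]]
ft_force: [-0.5, -0.9, 0.9]
finger_gap: 9.4
```

View pics/s4.png

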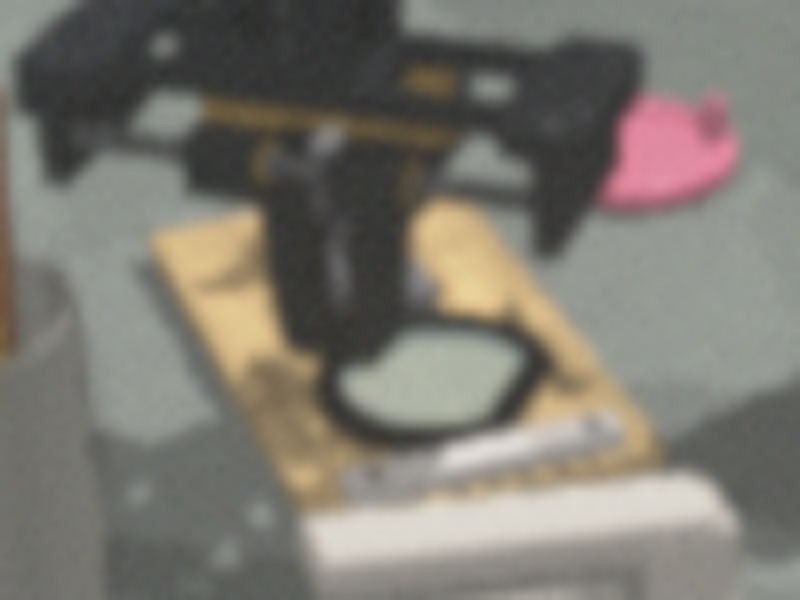

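```bash
python3 -m creep '[[[0.1,0,2.7],[0,0.085,0],6],[[0.5,0,5.4],[0,0.17,0],6],[[1,0,8.1],[0,0.255,0],6],[[1.8,0,10.7],[0,0.34,0],6],[[2.8,0,13.2],[0,0.425,0],6],[[4.1,0,15.6],[0,0.51,0],6],[[5.5,0,17.9],[0,0.595,0],6],[[7.1,0,20.1],[0,0.68,0],6],[[8.9,0,22.2],[0,0.765,0],6],[[10.9,0,24.1],[0,0.853,0],6],[[10.9,0,24.1],[0,0.853,0],6],[[10.9,0,24.1],[0,0.853,0],6],[[10.9,0,24.1],[0,0.853,0],6]]'
python3 - <<'E'
from h import *
p=capture('scene'); 
cv2.imwrite('pics/s5.png',cv2.resize(p['pixels'][150:225,195:295],None,fx=8,fy=8,interpolation=2))
E
```

```text
time: 7.98
tcp_pos: [564.7, -20.3, 188.6]
tcp_rot: [[0.989, 0.003, 0.149], [-0.149, -0.001, 0.989], [0.003, -1.0, -0.001]]
ft_force: [-0.5, 0.6, 0.2]
finger_gap: 9.3
```

View pics/s5.png

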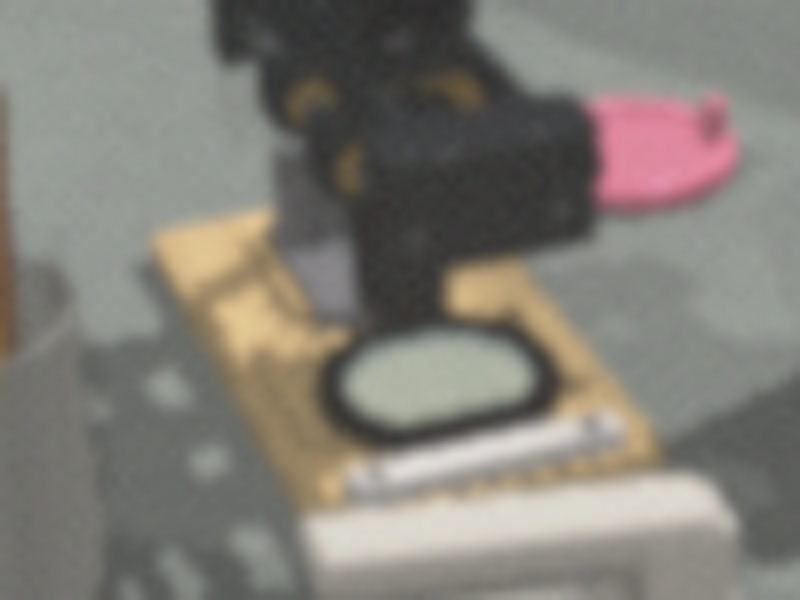

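```bash
python3 -m creep '[[[2,0,0],[0,0,0],6],[[4,0,0],[0,0,0],6],[[6,0,0],[0,0,0],6],[[7,0,0],[0,0,0],6],[[7,0,0],[0,0,0],6]]'; for i in 1 ; do python3 -m creep '[[[1,0,0],[0,0,0],6],[[1,0,0],[0,0,0],6],[[1,0,0],[0,0,0],6]]';  python3 -m creep '[[[1,0,0],[0,0,0],6],[[1,0,0],[0,0,0],6],[[1,0,0],[0,0,0],6]]'; done
```

```text
time: 8.65
tcp_pos: [571.8, -21.4, 188.6]
tcp_rot: [[0.989, 0.003, 0.15], [-0.15, -0.001, 0.989], [0.003, -1.0, -0.001]]
ft_force: [-0.2, -0.5, 1.0]
finger_gap: 10.0
time: 9.02
tcp_pos: [572.7, -21.7, 188.6]
tcp_rot: [[0.989, 0.003, 0.15], [-0.15, -0.001, 0.989], [0.003, -1.0, -0.001]]
ft_force: [-0.5, 0.1, 1.1]
finger_gap: 9.7
time: 9.4
tcp_pos: [573.1, -21.8, 188.4]
tcp_rot: [[0.989, 0.001, 0.15], [-0.15, -0.002, 0.989], [0.001, -1.0, -0.001]]
ft_force: [-3.7, -1.5, 2.7]
finger_gap: 9.5
```

```bash
python3 -m creep '[[[1,0,0],[0,0,0],6],[[1,0,0],[0,0,0],6],[[1,0,0],[0,0,0],6]]'
python3 - <<'E'
from h import *
p=capture('scene'); 
o=warp(p,585,660,-85,35,18,6)
cv2.imwrite('pics/s6.png',o)
E
```

```text
time: 9.78
tcp_pos: [573.5, -22.0, 188.2]
tcp_rot: [[0.989, -0.001, 0.15], [-0.15, -0.002, 0.989], [-0.0, -1.0, -0.002]]
ft_force: [-5.4, -0.0, 3.5]
finger_gap: 9.6
```

View pics/s6.png

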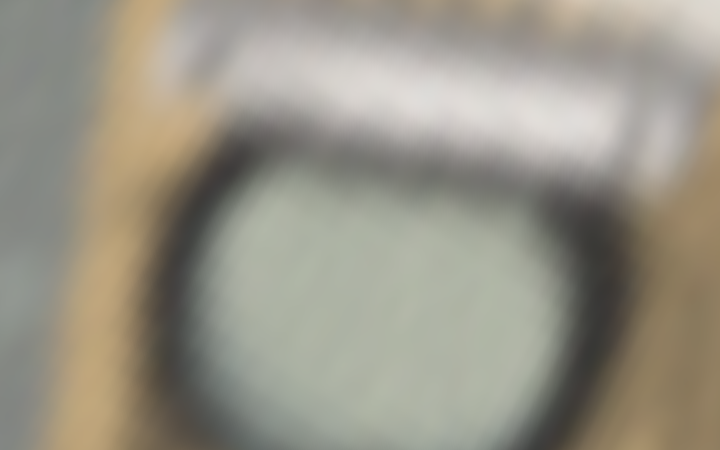

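```bash
python3 -m creep '[[[0,0,0],[0,0,0],12],[[0,0,0],[0,0,0],20],[[0,0,0],[0,0,0],30],[[0,0,0],[0,0,0],30],[[0,-20,0],[0,0,0],30],[[0,-60,0],[0,0,0],50],[[0,-60,0],[0,0,0],50],[[-40,-60,1],[0,0,0],50],[[-87,-60,1],[0,0,0],50],[[-87,-60,1],[0,0,0],50],[[-87,-60,1],[0,0,0],50]]'
python3 - <<'E'
from h import *
p=capture('scene'); print(proj(p,[[490.8,-8.4,52],[573.5,-22,34]]))
cv2.imwrite('pics/s7.png',cv2.resize(p['pixels'][140:215,195:295],None,fx=8,fy=8,interpolation=2))
E
```

```text
time: 11.2
tcp_pos: [488.5, -8.0, 248.7]
tcp_rot: [[0.989, 0.001, 0.15], [-0.15, -0.002, 0.989], [0.001, -1.0, -0.002]]
ft_force: [0.3, -0.9, 0.5]
finger_gap: 50.0
[[235.60001698 167.22234046]
 [245.90296258 186.71963837]]
```

View pics/s7.png

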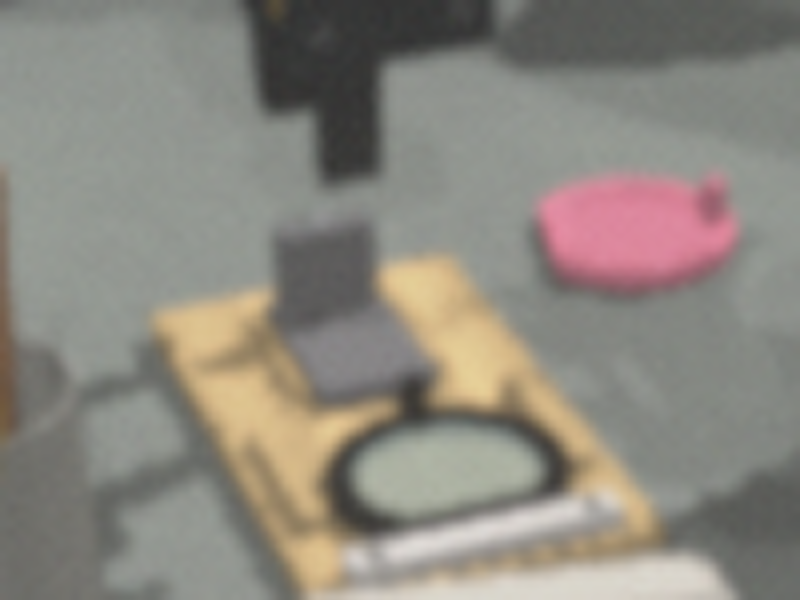

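```bash
python3 -m creep '[[[0,20,0],[0,0,0],50],[[0,40,0],[0,0,0],50],[[0,54,0],[0,0,0],50],[[0,54,0],[0,0,0],40],[[0,54,0],[0,0,0],30],[[0,54,0],[0,0,0],30],[[2,54,0],[0,0,0],30],[[4,54,0],[0,0,0],30],[[6,54,0],[0,0,0],30],[[6,54,0],[0,0,0],30]]'
python3 -m creep '[[[1,0,0],[0,0,0],30],[[2,0,0],[0,0,0],30],[[3,0,0],[0,0,0],30],[[4,0,0],[0,0,0],30],[[4,0,0],[0,0,0],30]]'
python3 -m creep '[[[1,0,0],[0,0,0],30],[[2,0,0],[0,0,0],30],[[3,0,0],[0,0,0],30],[[3,0,0],[0,0,0],30]]'
```

```text
time: 12.5
tcp_pos: [495.1, -9.1, 194.7]
tcp_rot: [[0.989, 0.002, 0.15], [-0.15, -0.002, 0.989], [0.002, -1.0, -0.001]]
ft_force: [-0.6, 0.3, 0.5]
finger_gap: 29.7
time: 13.12
tcp_pos: [497.9, -9.5, 194.3]
tcp_rot: [[0.989, -0.002, 0.15], [-0.15, -0.002, 0.989], [-0.001, -1.0, -0.002]]
ft_force: [-6.0, 1.3, 1.8]
finger_gap: 29.9
time: 13.62
tcp_pos: [500.1, -9.8, 193.9]
tcp_rot: [[0.989, -0.004, 0.15], [-0.15, -0.002, 0.989], [-0.004, -1.0, -0.003]]
ft_force: [-6.0, 1.5, 1.9]
finger_gap: 30.1
```

```bash
python3 -m creep '[[[2,0,0],[0,0,0],30],[[3,0,0],[0,0,0],30],[[4,0,0],[0,0,0],30],[[5,0,0],[0,0,0],30],[[6,0,0],[0,0,0],30],[[7,0,0],[0,0,0],30],[[8,0,0],[0,0,0],30],[[9,0,0],[0,0,0],30],[[10,0,0],[0,0,0],30],[[11,0,0],[0,0,0],30],[[12,0,0],[0,0,0],30],[[12,0,0],[0,0,0],30]]'
python3 -m creep '[[[1,0,0],[0,0,0],30],[[1.5,0,0],[0,0,0],30],[[2,0,0],[0,0,0],30],[[2,0,0],[0,0,0],30]]'
python3 -m creep '[[[1,0,0],[0,0,0],30],[[1.5,0,0],[0,0,0],30],[[1.5,0,0],[0,0,0],30]]'
```

```text
time: 15.12
tcp_pos: [511.1, -11.7, 193.6]
tcp_rot: [[0.989, -0.006, 0.15], [-0.15, -0.002, 0.989], [-0.006, -1.0, -0.003]]
ft_force: [-6.0, 1.0, 2.4]
finger_gap: 29.6
time: 15.62
tcp_pos: [512.2, -11.9, 193.3]
tcp_rot: [[0.989, -0.009, 0.15], [-0.15, -0.003, 0.989], [-0.008, -1.0, -0.004]]
ft_force: [-6.9, 1.4, 2.2]
finger_gap: 30.1
time: 16.0
tcp_pos: [512.9, -11.9, 193.0]
tcp_rot: [[0.989, -0.011, 0.15], [-0.15, -0.003, 0.989], [-0.011, -1.0, -0.004]]
ft_force: [-6.2, 1.8, 3.0]
finger_gap: 30.0
```

```bash
python3 -m creep '[[[1,0,0],[0,0,0],30],[[2,0,0],[0,0,0],30],[[2.5,0,0],[0,0,0],30],[[2.5,0,0],[0,0,0],30]]'
python3 -m creep '[[[1,0,0],[0,0,0],30],[[1.2,0,0],[0,0,0],30],[[1.2,0,0],[0,0,0],30]]'
python3 -m creep '[[[1,0,0],[0,0,0],30],[[1.2,0,0],[0,0,0],30],[[1.2,0,0],[0,0,0],30]]'
```

```text
time: 16.5
tcp_pos: [514.5, -12.2, 192.6]
tcp_rot: [[0.989, -0.014, 0.15], [-0.15, -0.003, 0.989], [-0.013, -1.0, -0.005]]
ft_force: [-5.2, 1.8, 1.8]
finger_gap: 29.9
time: 16.88
tcp_pos: [514.9, -12.3, 192.3]
tcp_rot: [[0.989, -0.016, 0.15], [-0.15, -0.003, 0.989], [-0.016, -1.0, -0.005]]
ft_force: [-5.2, 0.7, 2.9]
finger_gap: 30.1
time: 17.25
tcp_pos: [515.2, -12.4, 192.0]
tcp_rot: [[0.989, -0.019, 0.149], [-0.15, -0.003, 0.989], [-0.018, -1.0, -0.006]]
ft_force: [-6.0, 1.2, 1.9]
finger_gap: 30.1
```

```bash
python3 -m creep '[[[0.5,-0.5,0],[0,0,-0.006],30],[[0.7,-1,0],[0,0,-0.012],30],[[0.7,-1,0],[0,0,-0.012],30]]'
python3 -m creep '[[[0.5,-0.5,0],[0,0,-0.006],30],[[0.7,-1,0],[0,0,-0.012],30],[[0.7,-1,0],[0,0,-0.012],30]]'
```

```text
time: 17.62
tcp_pos: [514.8, -12.2, 192.3]
tcp_rot: [[0.989, -0.01, 0.149], [-0.149, -0.005, 0.989], [-0.009, -1.0, -0.006]]
ft_force: [-5.4, 2.0, -1.9]
finger_gap: 30.2
time: 18.0
tcp_pos: [514.2, -12.1, 192.5]
tcp_rot: [[0.989, -0.002, 0.149], [-0.149, -0.007, 0.989], [-0.001, -1.0, -0.007]]
ft_force: [-4.4, 1.5, -1.4]
finger_gap: 29.9
```

```bash
python3 -m creep '[[[1,0,0],[0,0,-0.003],30],[[2,0,0],[0,0,-0.003],30],[[3,0,0],[0,0,-0.004],30],[[3,0,0],[0,0,-0.004],30]]'
python3 -m creep '[[[1,0,0],[0,0,-0.003],30],[[1.2,0,0],[0,0,-0.003],30],[[1.2,0,0],[0,0,-0.003],30]]'
```

```text
time: 18.5
tcp_pos: [516.2, -12.5, 192.1]
tcp_rot: [[0.989, -0.0, 0.149], [-0.149, -0.008, 0.989], [0.001, -1.0, -0.008]]
ft_force: [-4.8, 1.5, 1.4]
finger_gap: 30.3
time: 18.88
tcp_pos: [516.4, -12.5, 191.7]
tcp_rot: [[0.989, -0.0, 0.149], [-0.149, -0.008, 0.989], [0.001, -1.0, -0.008]]
ft_force: [-5.2, 1.6, 1.7]
finger_gap: 29.7
```

```bash
python3 -m creep '[[[1.5,-0.5,0],[0,0,-0.003],30],[[2,-0.5,0],[0,0,-0.003],30],[[2,-0.5,0],[0,0,-0.003],30]]'
python3 -m creep '[[[1.5,-0.5,0],[0,0,-0.003],30],[[2,-0.5,0],[0,0,-0.003],30],[[2,-0.5,0],[0,0,-0.003],30]]'
```

```text
time: 19.25
tcp_pos: [517.2, -12.6, 191.7]
tcp_rot: [[0.989, -0.001, 0.149], [-0.149, -0.009, 0.989], [0.001, -1.0, -0.009]]
ft_force: [-7.0, 1.2, 2.0]
finger_gap: 29.7
time: 19.62
tcp_pos: [517.6, -12.5, 191.6]
tcp_rot: [[0.989, -0.002, 0.148], [-0.148, -0.009, 0.989], [-0.001, -1.0, -0.009]]
ft_force: [-6.8, 2.1, 3.6]
finger_gap: 30.4
```

```bash
python3 -m creep '[[[1.5,-0.5,0],[0,0,-0.004],30],[[2.2,-0.5,0],[0,0,-0.004],30],[[2.2,-0.5,0],[0,0,-0.004],30]]'
python3 -m creep '[[[1.5,-0.5,0],[0,0,-0.004],30],[[2.2,-0.5,0],[0,0,-0.004],30],[[2.2,-0.5,0],[0,0,-0.004],30]]'
```

```text
time: 20.0
tcp_pos: [518.2, -12.5, 191.5]
tcp_rot: [[0.989, -0.003, 0.148], [-0.148, -0.01, 0.989], [-0.001, -1.0, -0.01]]
ft_force: [-8.3, 2.0, 2.8]
finger_gap: 31.5
time: 20.38
tcp_pos: [518.8, -12.5, 191.4]
tcp_rot: [[0.989, -0.003, 0.148], [-0.148, -0.011, 0.989], [-0.002, -1.0, -0.011]]
ft_force: [-8.1, 1.8, 3.6]
finger_gap: 32.2
```

```bash
python3 -m creep '[[[0.5,-0.5,0],[0,0,-0.003],32],[[1,-0.5,0],[0,0,-0.003],32],[[1,-0.5,0],[0,0,-0.003],32]]' 30
```

```text
time: 20.75
tcp_pos: [518.7, -12.5, 191.4]
tcp_rot: [[0.989, -0.003, 0.148], [-0.148, -0.011, 0.989], [-0.002, -1.0, -0.012]]
ft_force: [-7.6, 2.2, 1.5]
finger_gap: 31.9
```

```bash
python3 -m creep '[[[1,-0.5,0],[0,0,-0.004],32],[[2,-0.5,0],[0,0,-0.004],32],[[2,-0.5,0],[0,0,-0.004],32]]'
```

```text
time: 21.12
tcp_pos: [518.9, -12.4, 191.3]
tcp_rot: [[0.989, -0.004, 0.147], [-0.147, -0.012, 0.989], [-0.003, -1.0, -0.012]]
ft_force: [-9.4, 1.7, 3.2]
finger_gap: 32.1
```

```bash
python3 -m creep '[[[1.5,-0.5,0],[0,0,-0.004],32],[[2.8,-0.5,0],[0,0,-0.006],32],[[2.8,-0.5,0],[0,0,-0.006],32]]'
```

```text
time: 21.5
tcp_pos: [519.2, -12.4, 190.9]
tcp_rot: [[0.989, -0.006, 0.147], [-0.147, -0.013, 0.989], [-0.004, -1.0, -0.014]]
ft_force: [-11.1, 2.9, 4.1]
finger_gap: 32.1
```

```bash
python3 -m creep '[[[1.5,-0.5,0],[0,0,-0.004],32],[[3.1,-0.5,0],[0,0,-0.006],32],[[3.1,-0.5,0],[0,0,-0.006],32]]'
```

```text
time: 21.88
tcp_pos: [519.5, -12.3, 190.5]
tcp_rot: [[0.989, -0.008, 0.147], [-0.147, -0.015, 0.989], [-0.005, -1.0, -0.015]]
ft_force: [-12.0, 2.9, 5.8]
finger_gap: 32.2
```

```bash
python3 -m creep '[[[2,-0.8,0],[0,0,-0.004],32],[[3.6,-0.8,0],[0,0,-0.006],32],[[3.6,-0.8,0],[0,0,-0.006],32],[[3.6,-0.8,0],[0,0,-0.006],32]]'
```

```text
time: 22.38
tcp_pos: [519.9, -12.2, 190.2]
tcp_rot: [[0.989, -0.01, 0.146], [-0.146, -0.016, 0.989], [-0.008, -1.0, -0.017]]
ft_force: [-13.5, 3.4, 5.5]
finger_gap: 32.2
```

```bash
python3 -m creep '[[[-3,0,0],[0,0,0],32],[[-7,0,0],[0,0,0],32],[[-10,0,0],[0,0,0],32],[[-10,0,0],[0,0,0],32]]'
python3 -m creep '[[[0,-20,0],[0,0,0],32],[[0,-60,0],[0,0,0],32],[[0,-120,0],[0,0,0],32],[[-60,-160,0],[0,0,0],32],[[-110,-160,0],[0,0,0],32],[[-110,-160,0],[0,0,0],32]]'
python3 - <<'E'
from h import *
p=capture('scene'); q=capture('top')
a=cv2.resize(p['pixels'][150:225,195:295],None,fx=5,fy=5,interpolation=2)
b=cv2.resize(q['pixels'][165:265,215:285],None,fx=3.75,fy=3.75,interpolation=2)
cv2.imwrite('pics/s8.png',np.hstack([a,b]) if a.shape[0]==b.shape[0] else a)
E
```

```text
time: 22.88
tcp_pos: [510.2, -10.8, 190.5]
tcp_rot: [[0.989, -0.009, 0.146], [-0.146, -0.016, 0.989], [-0.007, -1.0, -0.017]]
ft_force: [-0.1, -0.0, -0.3]
finger_gap: 32.2
time: 23.62
tcp_pos: [399.5, 7.8, 351.3]
tcp_rot: [[0.989, -0.011, 0.145], [-0.145, -0.018, 0.989], [-0.008, -1.0, -0.02]]
ft_force: [0.8, -0.1, 0.4]
finger_gap: 32.0
```

View pics/s8.png

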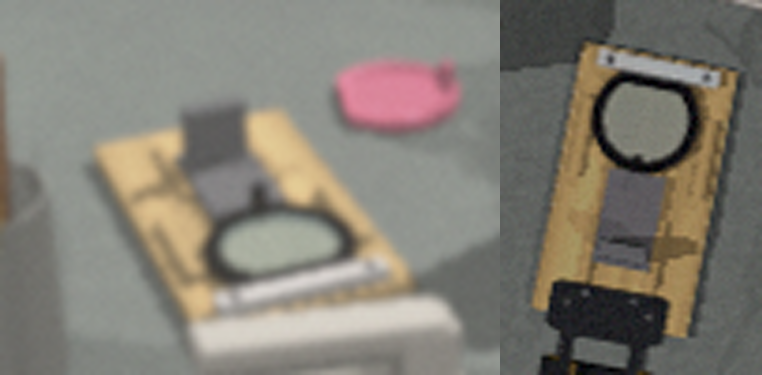

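```bash
python3 -c "
from station import ctrl
print(ctrl.sense()['time']); print(ctrl.sign_off())"
```

```text
23.725
the job is handed in; nothing more can be done
None
```

I handed the job in at 23.7 s, with the lens flush against the bar and gripped by the clamp as far as I could see. The hand-in reports no verdict.

- **Turning the lens:** I pinched it by its peg at 4 N, turned it about 0.85 rad clockwise and slid it against the bar. The wrist read about 5 N there, and the flat looked flush in the picture.
- **Clamping:** I pushed the fin from behind until the wrist read about 14 N. The clamp takes about 6 N to move, so roughly 8 N should have gone to the lens. Travel by arm position was about 20 to 22 mm.
- **Letting go:** I backed off and raised the arm clear, and the wrist force returned to about zero.

**Last checks:**
- The last pictures (scene and top crops) show the flat along the bar, the clamp nose on the rim and the gripper clear of everything.
- The stapler and pen cup showed only in part in those crops. The mug and pencil case were out of view, so I did not recheck their positions.
- The grip left after release could not be measured, so it is inferred from the push force.
- The flush angle was judged by eye and from the push force, not measured to 0.05 rad.

**What went slightly off:**
- The tool tilted up to 0.02 rad while pushing the fin.
- At the 4 N grip setting the jaws were forced open by about 2 mm. I corrected the tilt and raised the grip limit to 30 N, after which the gap held at about 32 mm.

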